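# Gauge the slicer's gap with a taper gauge

### The arm

A 7-joint arm with a two-finger parallel gripper is mounted at the origin on a cart in front of the work surface, level with it; the furniture and walls round the work are solid. World frame = base frame: x ahead of the robot, y to its left, z up, the work surface at z = 0. Lengths are in mm, angles in rad, forces in N, time in s.
With the tool pointing down it reaches from about 425 to 950 mm from the base axis. Payload 4.7 kg.
Tool frame: the origin (TCP) lies at the very end of the fingers, on their centre line; the grasp point (between the pads) lies 19 mm behind it; z points along the fingers, y is the line along which they close (so a half turn about z gives the same grasp; the last joint's range is limited). The gripper opens to 87 mm and grips with 3 to 60 N. Pads are 19 mm wide; open, the fingers measure 117 mm over their backs; the gripper's body (75 mm by 190 mm) begins 51 mm behind the grasp point.
Start: joints at [-0.029, 0.469, -0.049, 1.532, 0.024, 1.141, -0.082], TCP at [675.018, 0.046, 222.573] pointing down, gripper open.
Joint ranges: [-2.59, 2.59], [-0.33, 1.99], [-1.39, 1.29], [0.1, 2.45], [-1.04, 4.18], [0.21, 1.99], [-2.66, 2.66]. Speed limits (rad/s): [2.57, 2.57, 3.14, 3.14, 3.14, 3.14, 3.14].

### API

Orientations are given as a 3x3 rotation matrix whose columns are the frame's x, y, z axes.
In Python, from rig import bot gives the robot as it stands.
- The arm moves only by the tool carry_out, never from a script. Its argument "deltas" is a list of rows, each an object with "translation": the shift along the tool's x, y, z in m, a list of three; "spin": the turn about the tool's z in rad. In form: [{"translation": [x, y, z], "spin": spin}, ...]. A call has 1 to 10 rows; each row is the pose to reach, as a shift and turn from the pose commanded when the call began, along the tool's axes at that moment; what a row does not reach only later rows make up. A row lasts 1/8 s, in which the tool goes at most 62.5 mm and 10.7 degrees, less where a joint would pass 70% of its speed; a pose out of reach is approached as far as the arm can. A call with a gripper value outside its range is refused whole. "gripper" is the opening, from 0 (shut) to 1 (fully open), set as the call begins (left out, the last holds). The fingers move at their own pace and stop on an object; "newtons" is the grip in N (left out, the last holds). Time passes only in rows, so rows that repeat a pose let the fingers close. It gives the time, the measured TCP pose, the force, the opening and the grip force at its end, in the units of the state.
- bot.get_state(): the state, without advancing time (a new reading comes with each control period).
- bot.grab_frame(name): name is "scene" or "side" or "wrist"; returns a dict with "img" (384x512x3 uint8, blue, green, red), "depth" (384x512 float32, mm along the optical axis (not along the pixel's ray), 0 where there is no reading), "vertical_fov" (degrees; the focal length in pixels is half the picture's height over the tangent of half this angle, whatever the lens; pixels are square), "cx", "cy" (the principal point, pixels), "pose" (4x4, takes a point from camera to world coordinates); the wrist camera has in their place "T_tool_cam" (4x4, takes a point from camera to tool coordinates, whose origin is the TCP and whose axes are the flange's). Camera axes: x right, y down, z forward; pixel columns grow to the right and rows downward; lengths in mm; the calibration is good to about 2 mm. A picture is of the moment at which its call begins: read the wrist's pose just before it.
- bot.sign_off(): hands the job in; it is judged then, once.
Trained networks look in a picture, given as the dict that the camera call returned (one of the last four; its "shot" number tells which), for a name from the list of things; names that differ only in an ending like _2 or _b are one class to them, and where a whole thing is asked for, a point or a joint stands for the part that bears it (a point fixed in the world has none). Each returns a list of dicts, best first, with "score" (0 to 1); they miss things now and then, are a little off and sometimes report something else, mostly with a low value. They report only what shows in the picture. A call takes as long as a camera call.
- bot.look_for(picture, query): "rect" ([left, top, right, bottom] in pixels, round what is visible of it).
- bot.silhouettes(picture, query): "mask" (384x512 bool, what is visible of it) and "rect" ([left, top, right, bottom] in pixels, round what is visible of it).
The state is a dict: "time": time; "joint_pos": joint angles; "qvel": joint speeds; "joint_efforts": joint torques, N m; "position": TCP position; "eef_rot": TCP orientation; "force": force on the tool from outside, world axes, zero at the start; "ft_torque": the same for the moment, N m; "grip_width": opening from 0.0 (shut) to 1.0 (fully open); "grip_force": force on a finger pad.
Only numpy, scipy, OpenCV 4.12 (cv2) and the standard library are available. Lean on these libraries where they do the work, as an engineer would, in place of code of your own. Each camera call takes 0.05 s, during which the arm holds its last target. There are 200 camera calls.

### The job

Take the taper gauge out of its wooden block and slide it by hand, tip down, into the gap of the vegetable slicer between the fixed plate and the sprung bar, until it drags and sits snug: do not drop it in, press it home with about 5 N, gently, without forcing the bar. Leave it standing upright there by itself near the middle of the gap, snug, its flat face against the plate, so that I can read the gap, and do not disturb the other things on the worktop.

Things in the scene. Friction and masses are not known exactly. Their poses are not given: they have to be found in the camera images.
- gauge_handle (a point): centre of the handle (dark wood, 19 (x) x 30 (y) x 45 (z) mm) of the taper gauge: a loose 45 g steel wedge blade with a handle, 135 mm long, hanging tip down in the wooden block. z points from tip to handle, up at the start; the tip is 112.5 mm below this point. The blade's flat face looks to -x, 7 mm to -x of this point
- gauge_tip (a point): middle of the lower end of the gauge's flat face; axes of gauge_handle. The blade is 20 mm wide along y; it extends from here 3 mm to +x at the tip, and its +x face tapers outward by 1 mm for every 6 mm up, to 14 mm thick at 66 mm above the tip; 14 mm from there to the handle's underside, 90 mm above the tip
- gauge: the taper gauge, origin at gauge_tip, same axes. Pressed in, it wedges between plate and bar and stays by friction when let go; if the hand held its flat face off the plate, the spring pushes it over to the plate on release and it sits looser or loose, so it may need another push
- block: fixed wooden block 70 x 70 x 95 mm on a 7 mm thick mat, origin at the centre of its underside, z up; a vertical slot 16 (x) x 22 (y) mm through its middle, in which the gauge hangs by the underside of its handle, so the handle stands from 95 to 140 mm above this origin; to free the tip lift the gauge more than 95 mm straight up
- slicer: fixed vegetable slicer of aluminium and steel, 150 (x) x 155 (y) mm, 98 mm high; origin on the worktop under the rear face of its fixed plate, z up. Side cheeks at y = -67 to -57 and 57 to 67 mm, 88 mm high; the top of the base below the gap is 16 mm high. A black dial on the -y cheek (fixed)
- slicer_plate: fixed upright steel plate of the slicer, same origin and axes: 12 mm thick, 114 mm long along y, from 50 to 98 mm high, top edge rounded (radius 6 mm); its rear face, at x = 0, looks to +x to the bar
- gap_mouth (a point): point on the plate's rear face at half its length, 74 mm above the worktop, level with the bar's axis; slicer axes. The bar (round, level, 14 mm diameter, 90 mm long along y) is parallel to the plate, beyond the gap to +x. The gap here was set to anything from 5.5 to 11.5 mm, not told. The bar is sprung and yields to +x by 1 mm per 8 N; blade friction is about 0.6
- tomato: loose tomato, 75 mm across, origin at its underside; a bystander
- mug: loose white mug, 82 mm across, 101 mm high, origin at its underside; a bystander
- glass: loose drinking glass, 79 mm across, 90 mm high, origin at its underside; a bystander

How it is judged:
By the outcome, as a careful person would: the job done as asked, in the order asked, and still so for the second after the job is handed in, with the robot touching nothing.
It also fails if it takes over 51 s, if anything falls off the work surface, if the arm or the gripper's body presses on something with over 40 N, if the wrist force passes 120 N, or if a joint passes its speed limit or range.

## Working session

There is one attempt and no reset: what is moved stays moved. The work goes in short steps, Python scripts to look and compute and a tool call to move; the robot and the scene stay as the last step left them, time stands still between calls to the robot, and variables do not carry over. Pictures are saved under pics/ and viewed, at most 10 in all, crops included, and the job is handed in when it is done.

Besides the shell and the picture viewer there is one more tool, called after "Call:" as name(argument=value, ...), one argument or row to a line, values as JSON. carry_out: Moves the arm, as the interface text tells. Its arguments: {"type":"object","properties":{"deltas":{"type":"array"},"gripper":{"type":"number"},"newtons":{"type":"number"}},"required":["deltas"]}

```bash
mkdir -p pics; ls
cat > h.py <<'E'
import numpy as np, cv2
from rig import bot
def cloud(f,T=None):
    d=f["depth"]; fl=d.shape[0]/2/np.tan(np.radians(f["vertical_fov"])/2)
    v,u=np.mgrid[:d.shape[0],:d.shape[1]]
    P=np.stack([(u-f["cx"])/fl*d,(v-f["cy"])/fl*d,d,np.ones_like(d)],-1)
    T=f["pose"] if T is None else T
    W=(P@np.asarray(T).T)[...,:3]; W[d<=0]=np.nan
    return W
def wristT(s,f):
    M=np.eye(4);M[:3,:3]=s["eef_rot"];M[:3,3]=s["position"];return M@np.asarray(f["T_tool_cam"])
E
python3 - <<'E'
from h import *
s=bot.get_state();print({k:np.round(v,3).tolist() for k,v in s.items()})
for n in ["scene","side"]:
    f=bot.grab_frame(n);W=cloud(f);im=f["img"].copy()
    for q in ["gauge_handle","block","slicer","slicer_plate","tomato","mug","glass"]:
        for r in bot.silhouettes(f,q)[:1]:
            m=r["mask"];p=W[m];p=p[~np.isnan(p[:,0])]
            print(n,q,round(r["score"],2),[int(x) for x in r["rect"]],np.percentile(p,[2,50,98],axis=0).round().tolist() if len(p) else None)
            cv2.rectangle(im,*[tuple(int(x) for x in r["rect"][i:i+2]) for i in (0,2)],(0,255,0),1)
    cv2.imwrite(f"pics/{n}.png",im)
E
```

```text
pics
{'time': 0.0, 'joint_pos': [-0.029, 0.469, -0.049, 1.534, 0.024, 1.141, -0.082], 'qvel': [0.001, 0.0, 0.003, -0.002, 0.001, -0.002, -0.001], 'joint_efforts': [0.0, -50.797, -0.08, -23.616, -0.061, 0.038, 0.0], 'position': [674.395, 0.001, 221.509], 'eef_rot': [[0.0, 1.0, -0.002], [1.0, -0.0, -0.0], [-0.0, -0.002, -1.0]], 'force': [-0.969, -0.029, 0.473], 'ft_torque': [0.051, 0.025, -0.067], 'grip_force': 0.0, 'grip_width': 1.001}
scene block 0.84 [193, 253, 226, 296] [[450.0, 216.0, 3.0], [478.0, 276.0, 90.0], [538.0, 301.0, 111.0]]
scene slicer 0.72 [241, 177, 290, 233] [[448.0, -125.0, 9.0], [516.0, -50.0, 51.0], [598.0, 30.0, 97.0]]
scene slicer_plate 0.61 [261, 184, 274, 210] [[488.0, -105.0, 62.0], [507.0, -55.0, 95.0], [527.0, -4.0, 100.0]]
scene tomato 0.75 [180, 198, 199, 217] [[691.0, 72.0, 23.0], [714.0, 107.0, 57.0], [746.0, 131.0, 68.0]]
scene mug 0.69 [256, 234, 282, 276] [[355.0, 74.0, 13.0], [390.0, 119.0, 75.0], [429.0, 152.0, 102.0]]
scene glass 0.72 [280, 136, 300, 162] [[577.0, -365.0, 11.0], [612.0, -315.0, 59.0], [652.0, -288.0, 89.0]]
side gauge_handle 0.83 [195, 270, 211, 296] [[480.0, 246.0, 107.0], [487.0, 265.0, 137.0], [500.0, 275.0, 148.0]]
side block 0.67 [182, 272, 230, 334] [[450.0, 219.0, 7.0], [476.0, 280.0, 87.0], [530.0, 302.0, 103.0]]
side slicer 0.77 [242, 184, 307, 247] [[448.0, -126.0, 10.0], [516.0, -34.0, 53.0], [599.0, 31.0, 96.0]]
side slicer_plate 0.54 [273, 188, 292, 217] [[488.0, -115.0, 15.0], [510.0, -62.0, 94.0], [550.0, 0.0, 98.0]]
side tomato 0.94 [166, 197, 192, 232] [[692.0, 64.0, -1.0], [714.0, 108.0, 53.0], [788.0, 132.0, 67.0]]
side mug 0.58 [268, 248, 311, 307] [[355.0, 67.0, -0.0], [390.0, 122.0, 74.0], [431.0, 153.0, 101.0]]
side glass 0.91 [289, 137, 318, 172] [[577.0, -384.0, -1.0], [609.0, -308.0, 59.0], [653.0, -287.0, 88.0]]
```

Call:
carry_out(
  deltas=[
    {"translation": [0.05,-0.035,0],"spin": 0},
    {"translation": [0.1,-0.07,-0.01],"spin": 0},
    {"translation": [0.15,-0.105,-0.02],"spin": 0},
    {"translation": [0.2,-0.14,-0.03],"spin": 0},
    {"translation": [0.235,-0.17,-0.04],"spin": 0},
    {"translation": [0.255,-0.185,-0.05],"spin": 0},
    {"translation": [0.255,-0.185,-0.05],"spin": 0},
    {"translation": [0.255,-0.185,-0.05],"spin": 0},
  ],
  gripper=1,
)

```text
time: 1.8
position: [490.8, 253.6, 272.2]
eef_rot: [[0.002, 1.0, 0.0], [1.0, -0.002, -0.001], [-0.001, 0.0, -1.0]]
force: [0.5, -1.6, 0.6]
grip_width: 1.0
grip_force: 0.0
```

Run:
```python
from h import *
s=bot.get_state();print(np.round(s["position"],1),np.round(s["eef_rot"],3).tolist())
f=bot.grab_frame("wrist");W=cloud(f,wristT(s,f));im=f["img"].copy()
print(np.round(wristT(s,f),2).tolist())
for q in ["gauge_handle","block"]:
    for r in bot.silhouettes(f,q)[:1]:
        m=r["mask"]&~np.isnan(W[...,2]);p=W[m]
        zt=147 if q!="block" else 102
        t=p[abs(p[:,2]-zt)<6]
        print(q,r["score"],r["rect"],np.percentile(p,[2,50,98],axis=0).round(1).tolist(),len(t))
        if len(t)>20: print("top",cv2.minAreaRect(t[:,:2].astype(np.float32)),np.median(t,0))
cv2.imwrite("pics/w1.png",im)
g=cv2.imread("pics/side.png")[170:350,150:330]; cv2.imwrite("pics/sidec.png",cv2.resize(g,None,fx=3,fy=3,interpolation=cv2.INTER_CUBIC))
```

```text
[490.8 253.6 272.2] [[0.002, 1.0, 0.0], [1.0, -0.002, -0.001], [-0.001, 0.0, -1.0]]
[[1.0, -0.0, 0.0, 490.03], [-0.0, -0.96, -0.29, 332.09], [0.0, 0.29, -0.96, 434.92], [0.0, 0.0, 0.0, 1.0]]
gauge_handle 0.85 [240.6, 158.6, 268.1, 198.0] [[481.7, 242.9, 102.7], [493.2, 261.5, 146.8], [504.3, 273.3, 148.8]] 558
top ((493.042236328125, 257.6060791015625), (18.99557113647461, 29.729095458984375), 18.4676456451416) [493.16947194 258.73905229 147.23330228]
block 0.9 [216.0, 128.0, 294.7, 208.0] [[454.1, 220.6, 22.0], [490.4, 267.4, 102.6], [529.7, 298.5, 104.3]] 3143
top ((492.955322265625, 257.4693908691406), (70.09512329101562, 70.3543472290039), 18.847299575805664) [492.54116193 262.99509299 102.75668412]
```

View pics/w1.png

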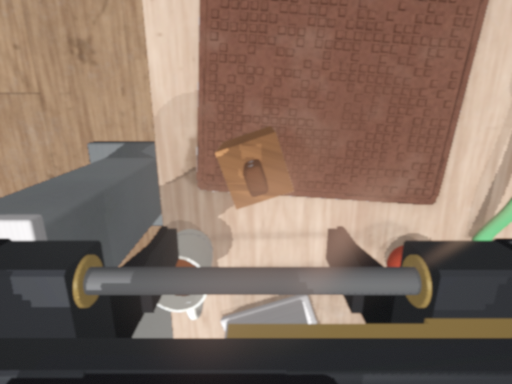

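View pics/sidec.png

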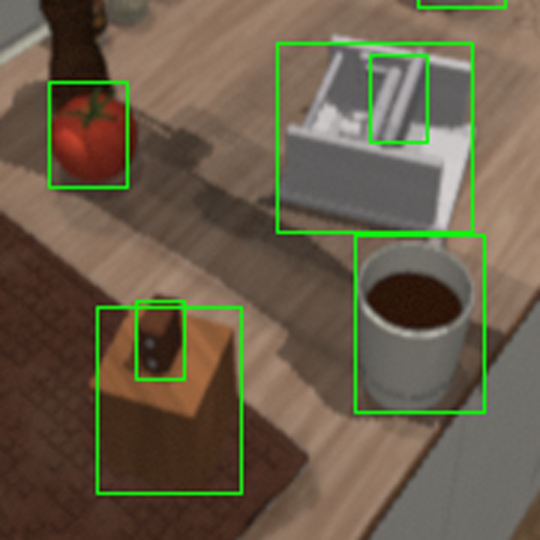

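Run:
```python
from h import *
print(np.round(bot.get_state()["joint_pos"],2))
f=bot.grab_frame("scene");W=cloud(f)
a=cv2.resize(f["img"][165:245,220:310],None,fx=4,fy=4,interpolation=cv2.INTER_CUBIC)
g=bot.grab_frame("side")
b=cv2.resize(g["img"][175:255,230:320],None,fx=4,fy=4,interpolation=cv2.INTER_CUBIC)
cv2.imwrite("pics/sl.png",np.hstack([a,b]))
for ff in (f,g):
    W=cloud(ff);m=bot.silhouettes(ff,"slicer")[0]["mask"]&~np.isnan(W[...,2]);p=W[m]
    for lo,hi in((83,92),(93,101),(12,20)):
        t=p[(p[:,2]>lo)&(p[:,2]<hi)]
        if len(t)>5: print(lo,len(t),cv2.minAreaRect(t[:,:2].astype(np.float32)))
```

```text
[-0.41  0.24 -0.17  1.76  0.04  1.15 -0.6 ]
83 205 ((526.171630859375, -52.393775939941406), (125.94636535644531, 138.7663116455078), 19.19309425354004)
93 94 ((510.03863525390625, -56.22770309448242), (11.35671615600586, 124.72798156738281), 18.94550323486328)
12 464 ((521.0677490234375, -49.306983947753906), (140.68382263183594, 133.78623962402344), 20.18473243713379)
83 353 ((526.6845092773438, -50.73736572265625), (125.7684555053711, 135.34848022460938), 19.395740509033203)
93 147 ((509.7807312011719, -54.191890716552734), (11.8455228805542, 117.7791976928711), 18.507999420166016)
12 691 ((525.6757202148438, -48.039878845214844), (146.79891967773438, 132.5941162109375), 18.751802444458008)
```

View pics/sl.png

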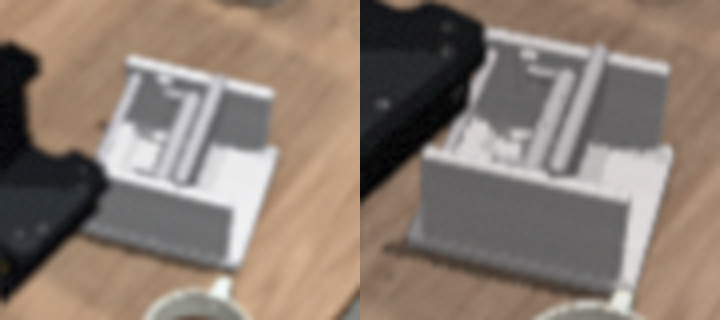

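Call:
carry_out(
  deltas=[
    {"translation": [0.003,0.0026,0.01],"spin": 0.178},
    {"translation": [0.003,0.0026,0.03],"spin": 0.357},
    {"translation": [0.003,0.0026,0.05],"spin": 0.535},
    {"translation": [0.003,0.0026,0.07],"spin": 0.713},
    {"translation": [0.003,0.0026,0.09],"spin": 0.892},
    {"translation": [0.003,0.0026,0.1],"spin": 1.07},
    {"translation": [0.003,0.0026,0.1],"spin": 1.245},
    {"translation": [0.003,0.0026,0.1],"spin": 1.245},
  ],
  gripper=1,
)

```text
time: 3.15
position: [492.7, 258.0, 172.4]
eef_rot: [[0.947, 0.322, -0.0], [0.322, -0.947, -0.0], [-0.0, 0.0, -1.0]]
force: [-0.8, -0.2, -0.5]
grip_width: 1.0
grip_force: 0.0
```

Run:
```python
from h import *
ps=[]
for i in range(3):
    s=bot.get_state();ps.append(s["position"]);f=bot.grab_frame("wrist")
print(np.round(ps,1).tolist(),np.round(s["eef_rot"],3).tolist(),np.round(s["joint_pos"],2))
s["position"]=np.mean(ps,0)
W=cloud(f,wristT(s,f))
for q in ["gauge_handle","block"]:
    for r in bot.silhouettes(f,q)[:1]:
        m=r["mask"]&~np.isnan(W[...,2]);p=W[m]
        t=p[abs(p[:,2]-(147 if q!="block" else 102))<5]
        print(q,r["score"],len(t))
        if len(t)>20: print("top",cv2.minAreaRect(t[:,:2].astype(np.float32)),np.median(t,0))
cv2.imwrite("pics/w2.png",f["img"])
```

```text
[[492.7, 258.0, 172.4], [492.8, 258.1, 172.6], [492.7, 258.1, 172.7]] [[0.947, 0.323, 0.0], [0.323, -0.947, 0.0], [0.0, -0.0, -1.0]] [-0.58  0.33  0.03  1.88 -0.01  0.94 -1.79]
gauge_handle 0.62 1154
top ((494.0185546875, 257.6417541503906), (18.737957000732422, 29.178409576416016), 19.401092529296875) [495.04465725 257.92374772 147.10392958]
block 0.87 5525
top ((493.40673828125, 257.5216979980469), (70.49783325195312, 70.26949310302734), 18.891605377197266) [503.85954916 261.95372831 102.56643338]
```

View pics/w2.png

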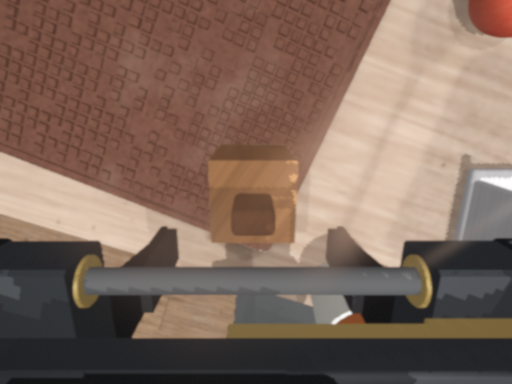

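Call:
carry_out(
  deltas=[
    {"translation": [0.0005,0.0006,0.03],"spin": 0},
    {"translation": [0.0005,0.0006,0.055],"spin": 0},
    {"translation": [0.0005,0.0006,0.061],"spin": 0},
    {"translation": [0.0005,0.0006,0.061],"spin": 0},
  ],
)

```text
time: 3.9
position: [493.5, 257.7, 111.8]
eef_rot: [[0.947, 0.32, 0.0], [0.32, -0.947, 0.0], [0.0, -0.0, -1.0]]
force: [-0.1, 1.8, 0.5]
grip_width: 0.997
grip_force: 0.0
```

Call:
carry_out(
  deltas=[
    {"translation": [0,0,0],"spin": 0},
    {"translation": [0,0,0],"spin": 0},
    {"translation": [0,0,0],"spin": 0},
    {"translation": [0,0,0],"spin": 0},
    {"translation": [0,0,0],"spin": 0},
    {"translation": [0,0,0],"spin": 0},
  ],
  gripper=0.2,
  newtons=20,
)

```text
time: 4.65
position: [493.3, 257.6, 111.5]
eef_rot: [[0.947, 0.32, 0.0], [0.32, -0.947, 0.0], [0.0, -0.0, -1.0]]
force: [0.4, -0.1, 0.3]
grip_width: 0.402
grip_force: 0.0
```

Call:
carry_out(
  deltas=[
    {"translation": [0,0,0],"spin": 0},
    {"translation": [0,0,0],"spin": 0},
    {"translation": [0,0,0],"spin": 0},
  ],
)

```text
time: 5.03
position: [493.3, 257.6, 111.6]
eef_rot: [[0.947, 0.32, 0.0], [0.32, -0.947, 0.0], [0.0, -0.0, -1.0]]
force: [-0.5, -0.2, -0.4]
grip_width: 0.342
grip_force: 20.0
```

Call:
carry_out(
  deltas=[
    {"translation": [0,0,-0.015],"spin": 0},
    {"translation": [0,0,-0.045],"spin": 0},
    {"translation": [0,0,-0.085],"spin": 0},
    {"translation": [0,0,-0.12],"spin": 0},
    {"translation": [0,0,-0.135],"spin": 0},
    {"translation": [0,0,-0.135],"spin": 0},
    {"translation": [0,0,-0.135],"spin": 0},
  ],
)

```text
time: 5.9
position: [492.4, 257.1, 245.1]
eef_rot: [[0.947, 0.32, -0.002], [0.32, -0.947, -0.002], [-0.003, 0.001, -1.0]]
force: [0.2, 0.2, -0.6]
grip_width: 0.344
grip_force: 20.0
```

Run:
```python
from h import *
s=bot.get_state();print(np.round(s["position"],1),s["grip_width"],s["force"])
ims=[]
for n in ["scene","side"]:
    f=bot.grab_frame(n);T=np.linalg.inv(f["pose"]);fl=192/np.tan(np.radians(f["vertical_fov"])/2)
    c=T@np.r_[np.array(s["position"])-[0,0,40],1]; u,v=int(fl*c[0]/c[2]+f["cx"]),int(fl*c[1]/c[2]+f["cy"])
    print(n,u,v,np.round(np.array(f["pose"])[:3,3]))
    y,x=max(v-50,0),max(u-40,0)
    ims.append(cv2.resize(f["img"][y:y+100,x:x+80],(400,500),interpolation=cv2.INTER_CUBIC))
cv2.imwrite("pics/held.png",np.hstack(ims))
```

```text
[492.4 257.1 245.1] 0.3443172148322936 [ 0.22843327  0.16050381 -0.61972453]
scene 207 243 [  85.  633. 1000.]
side 200 252 [177. 541. 688.]
```

View pics/held.png

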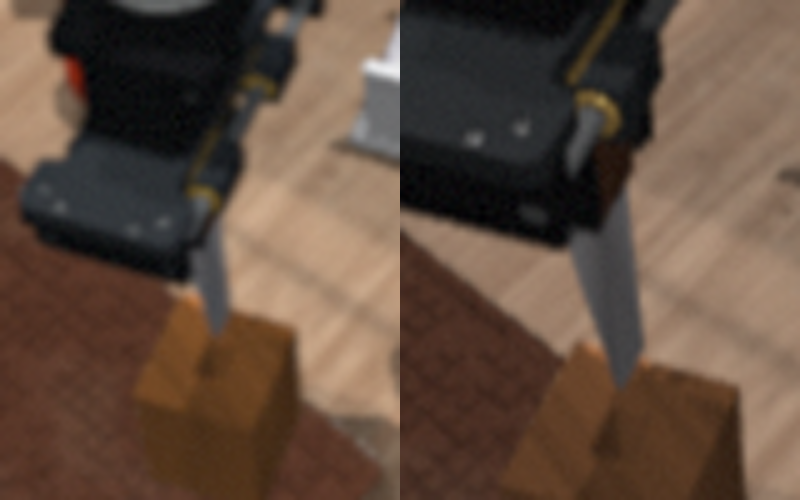

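Run:
```python
from h import *
s=bot.get_state();P=np.array(s["position"]);print(np.round(P,1))
R=np.array(s["eef_rot"]);ex,ey=R[:,0],-R[:,1]
for n in ["side","scene"]:
    f=bot.grab_frame(n);W=cloud(f)-P
    x,y,z=W@ex,W@ey,W[...,2]
    m=(abs(x)<25)&(abs(y)<25)&(z<-10)&(z>-105)
    for lo in range(-100,-10,10):
        k=m&(z>=lo)&(z<lo+10)
        if k.sum()>3: print(n,lo+5,k.sum(),"x",np.percentile(x[k],[3,50,97]).round(1),"y",np.percentile(y[k],[3,50,97]).round(1))
```

```text
[492.5 257.2 244.9]
side -95 26 x [-7.7 -6.9 -3.3] y [-7.7  4.9 11.4]
side -85 26 x [-7.3 -6.7 -2.4] y [-6.6  6.8 11.8]
side -75 31 x [-7.4 -6.6  0.6] y [-7.7  7.9 11.8]
side -65 39 x [-7.3 -6.2  1.5] y [-8.5  8.9 11.8]
side -55 37 x [-7.3 -6.6  3.3] y [-5.6  9.8 12.1]
side -45 48 x [-7.6 -6.1  3.9] y [-8.   9.9 11.9]
side -35 46 x [-7.4 -4.7  5.5] y [-5.1 10.3 12.3]
side -25 49 x [-7.3 -6.   5.3] y [-6.6 10.2 12.1]
side -15 30 x [-7.6 -6.6  2.7] y [-8.7  5.8 11.6]
scene -95 9 x [-7.3 -6.9 -3.9] y [-4.7  4.1 11. ]
scene -85 9 x [-7.7 -7.1 -2. ] y [-3.8  9.1 11.3]
scene -75 15 x [-7.9 -6.9 -1.1] y [-6.6  7.3 11.4]
scene -65 15 x [-7.4 -6.4  0.6] y [-8.9  6.9 11.6]
scene -55 13 x [-7.9 -6.5  1.3] y [-6.3 10.4 12.2]
scene -45 15 x [-7.5 -7.  -0.3] y [-4.9  9.4 11.9]
scene -35 17 x [-7.6 -6.4 -0.2] y [-7.8  6.8 10.7]
scene -25 11 x [-7.7 -7.  -0.5] y [-7.7  8.2 11.3]
scene -15 9 x [-8.2 -7.6 -6.8] y [-6.7  2.6 10.2]
```

Call:
carry_out(
  deltas=[
    {"translation": [-0.005,0.02,0],"spin": 0},
    {"translation": [-0.016,0.065,0],"spin": 0},
    {"translation": [-0.028,0.12,0],"spin": 0},
    {"translation": [-0.041,0.175,0],"spin": 0},
    {"translation": [-0.053,0.225,0],"spin": 0},
    {"translation": [-0.062,0.268,0],"spin": 0},
    {"translation": [-0.068,0.292,0],"spin": 0},
    {"translation": [-0.07,0.301,0],"spin": 0},
    {"translation": [-0.07,0.301,0],"spin": 0},
    {"translation": [-0.07,0.301,0],"spin": 0},
  ],
)

```text
time: 7.35
position: [523.2, -48.5, 246.4]
eef_rot: [[0.947, 0.322, -0.0], [0.322, -0.947, 0.001], [-0.0, -0.001, -1.0]]
force: [-0.0, 0.6, -0.3]
grip_width: 0.341
grip_force: 20.0
```

```bash
cat > sl.py <<'E'
from h import *
import sys
ps=[]
for i in range(2):
    s=bot.get_state();ps.append(s["position"]);f=bot.grab_frame("wrist")
s["position"]=np.mean(ps,0);P=s["position"];print(np.round(ps,1).tolist(),np.round(s["eef_rot"],3).tolist(),np.round(s["force"],1))
R=np.array(s["eef_rot"]);cv2.imwrite(f"pics/{sys.argv[1]}.png",f["img"])
W=cloud(f,wristT(s,f))
z=W[...,2];L=W-P
t=(z>93)&(z<101)&(abs(L[...,0])<120)&(abs(L[...,1])<120)
n,lab,st,_=cv2.connectedComponentsWithStats(t.astype(np.uint8))
i=1+np.argmax(st[1:,4]); p=W[lab==i]
print("plate top",len(p),cv2.minAreaRect(p[:,:2].astype(np.float32)))
for nm,m in(("cheek",(z>84)&(z<91)),):
    p=W[m&(np.hypot(L[...,0],L[...,1])<130)]
    print(nm,len(p),cv2.minAreaRect(p[:,:2].astype(np.float32)))
np.savez("w.npz",W=W,P=P,R=R)
E
python3 sl.py w3
```

```text
[[523.2, -48.5, 246.4], [523.2, -48.5, 246.5]] [[0.947, 0.322, -0.0], [0.322, -0.947, 0.001], [0.0, -0.001, -1.0]] [ 0.1 -0.8 -0.1]
plate top 1223 ((512.4776611328125, -58.326961517333984), (11.735259056091309, 124.96846771240234), 19.069093704223633)
cheek 2377 ((529.1351928710938, -52.16124725341797), (128.48583984375, 134.53390502929688), 18.784021377563477)
```

View pics/w3.png

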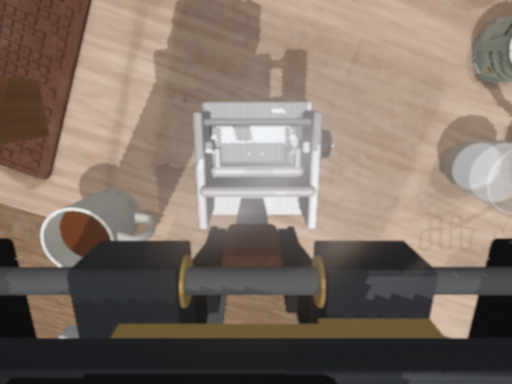

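```bash
cat > pf.py <<'E'
import numpy as np
d=np.load("w.npz");W,P=d["W"],d["P"]
a=np.radians(18.9);ex=np.array([np.cos(a),np.sin(a),0]);ey=np.array([-np.sin(a),np.cos(a),0])
L=W-P;x,y,z=L@ex,L@ey,W[...,2]
# cheeks outer edges at 88
m=(z>84)&(z<92)&(x>-60)&(x<90)&(abs(y)<100)
print("cheek y",np.percentile(y[m&(y<-20)],[1,50,99]).round(1),np.percentile(y[m&(y>20)],[1,50,99]).round(1))
for y0 in(-40,-30,30,40):
    k=(abs(y-y0)<5)&(z>40)&(abs(x)<45)
    pl=k&(z>90)&(x<15)
    br=k&(z>70)&(z<86)&(x>0)
    # bar centre fit
    Q=np.c_[x[br],z[br]]
    A=np.c_[2*Q,np.ones(len(Q))];c=np.linalg.lstsq(A,(Q**2).sum(1),rcond=None)[0]
    tp=br&(z>z[br].max()-2.0)
    print(y0,"plate x",np.percentile(x[pl],[2,50,98]).round(1),"bar",br.sum(),np.percentile(x[br],[2,50,98]).round(1),"top",z[br].max().round(1),np.mean(x[tp]).round(1),"fit",c[:2].round(1),np.sqrt(c[2]+c[0]**2+c[1]**2).round(1))
E
python3 pf.py
```

```text
cheek y [-72.3 -66.2 -26.6] [26.4 55.3 61.2]
-40 plate x [-18.7 -11.6  -7.6] bar 107 [ 0.8  7.  12.1] top 82.6 5.0 fit [ 5.4 75.5] 6.2
-30 plate x [-18.8  -8.7  10.5] bar 108 [ 0.7  7.3 12.1] top 83.4 5.3 fit [ 5.6 75.6] 6.0
30 plate x [-18.4 -10.4  10.5] bar 99 [ 0.7  6.9 11.7] top 82.9 5.2 fit [ 5.5 76.4] 5.4
40 plate x [-18.3 -12.1  -7.8] bar 236 [ 1.  17.8 37.8] top 86.0 32.3 fit [19.1 81.7] 11.5
```

Call:
carry_out(
  deltas=[
    {"translation": [0.001,0.0055,0],"spin": 0},
    {"translation": [0.001,0.0055,0.02],"spin": 0},
    {"translation": [0.001,0.0055,0.04],"spin": 0},
    {"translation": [0.001,0.0055,0.05],"spin": 0},
    {"translation": [0.001,0.0055,0.056],"spin": 0},
    {"translation": [0.001,0.0055,0.061],"spin": 0},
    {"translation": [0.001,0.0055,0.061],"spin": 0},
    {"translation": [0.001,0.0055,0.061],"spin": 0},
  ],
)

```text
time: 8.45
position: [526.4, -54.9, 186.0]
eef_rot: [[0.947, 0.32, 0.001], [0.32, -0.947, 0.0], [0.001, 0.0, -1.0]]
force: [0.6, -0.1, -0.9]
grip_width: 0.342
grip_force: 20.0
```

```bash
python3 sl.py w4; python3 pf.py
python3 - <<'E'
from h import *
s=bot.get_state();P=np.array(s["position"])-[0,0,55]
ims=[]
for n in ["wrist","side"]:
    f=bot.grab_frame(n);T=np.linalg.inv(f["pose"] if n=="side" else wristT(s,f));fl=192/np.tan(np.radians(f["vertical_fov"])/2)
    c=T@np.r_[P-[0,0,40],1]; u,v=int(fl*c[0]/c[2]+f["cx"]),int(fl*c[1]/c[2]+f["cy"])
    print(n,u,v)
    y,x=max(v-50,0),max(u-40,0)
    ims.append(cv2.resize(f["img"][y:y+100,x:x+80],(400,500),interpolation=cv2.INTER_CUBIC))
cv2.imwrite("pics/ent.png",np.hstack(ims))
E
```

```text
[[526.4, -54.9, 186.0], [526.3, -54.9, 186.0]] [[0.947, 0.32, 0.001], [0.32, -0.947, 0.0], [0.001, 0.0, -1.0]] [-0.7 -0.4 -0.6]
plate top 707 ((500.9796447753906, -23.619373321533203), (10.94190788269043, 51.77399444580078), 19.197547912597656)
cheek 3194 ((529.5538330078125, -52.40623474121094), (127.93670654296875, 134.21658325195312), 18.97313690185547)
cheek y [-65.4 -59.  -25.6] [24.8 61.7 68.1]
-40 plate x [-19.5 -12.6  -8.6] bar 291 [ 0.9 12.  30. ] top 83.2 4.7 fit [15.5 81.2] 9.4
-30 plate x [-19.3 -10.2  10.4] bar 150 [ 0.1  6.7 11.2] top 82.9 4.5 fit [ 4.7 75.9] 5.8
30 plate x [-18.9 -11.1  10.6] bar 151 [ 0.2  6.5 11.1] top 83.3 4.4 fit [ 4.6 75.6] 6.1
40 plate x [-18.8 -12.7  -8.7] bar 237 [ 0.3  9.7 29.4] top 82.7 4.9 fit [15.1 82.4] 9.8
wrist 251 194
side 278 200
```

View pics/ent.png

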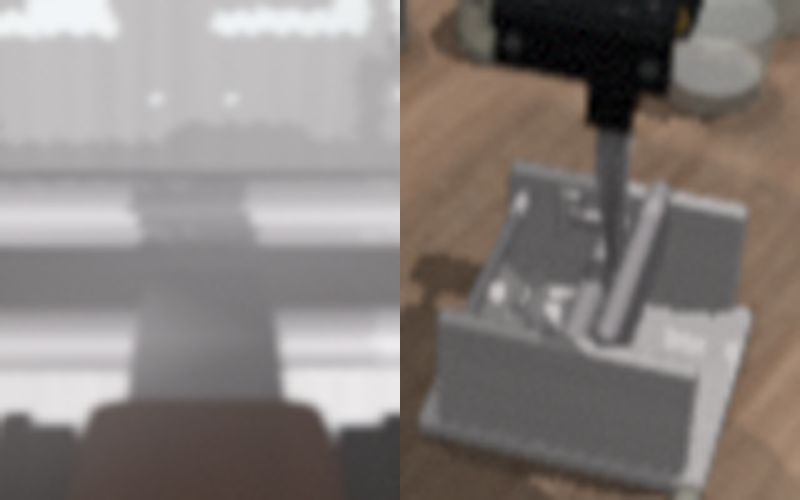

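Call:
carry_out(
  deltas=[
    {"translation": [0,0,0.005],"spin": 0},
    {"translation": [0,0,0.01],"spin": 0},
    {"translation": [0,0,0.015],"spin": 0},
    {"translation": [0,0,0.018],"spin": 0},
    {"translation": [0,0,0.018],"spin": 0},
  ],
)

```text
time: 9.28
position: [525.8, -54.8, 167.2]
eef_rot: [[0.947, 0.32, -0.001], [0.32, -0.947, 0.0], [-0.001, -0.0, -1.0]]
force: [0.5, -0.2, 0.4]
grip_width: 0.344
grip_force: 20.0
```

Call:
carry_out(
  deltas=[
    {"translation": [-0.0005,0,0],"spin": 0},
    {"translation": [-0.0005,0,0],"spin": 0},
    {"translation": [-0.0005,0,0],"spin": 0},
  ],
)

```text
time: 9.65
position: [525.6, -55.0, 167.7]
eef_rot: [[0.947, 0.32, 0.0], [0.32, -0.947, 0.0], [0.0, 0.0, -1.0]]
force: [-0.2, -0.2, -0.9]
grip_width: 0.345
grip_force: 20.0
```

Call:
carry_out(
  deltas=[
    {"translation": [-0.0005,0,0],"spin": 0},
    {"translation": [-0.0005,0,0],"spin": 0},
    {"translation": [-0.0005,0,0],"spin": 0},
  ],
)

```text
time: 10.02
position: [525.1, -55.1, 167.6]
eef_rot: [[0.947, 0.32, 0.0], [0.32, -0.947, 0.0], [0.0, 0.0, -1.0]]
force: [-0.8, 0.5, 0.1]
grip_width: 0.342
grip_force: 20.0
```

Creep on toward the plate.

Call:
carry_out(
  deltas=[
    {"translation": [-0.0005,0,0],"spin": 0},
    {"translation": [-0.0005,0,0],"spin": 0},
    {"translation": [-0.0005,0,0],"spin": 0},
  ],
)

```text
time: 10.4
position: [524.6, -55.3, 167.6]
eef_rot: [[0.947, 0.32, 0.0], [0.32, -0.947, 0.0], [0.0, -0.0, -1.0]]
force: [0.1, -0.4, -1.0]
grip_width: 0.341
grip_force: 20.0
```

Call:
carry_out(
  deltas=[
    {"translation": [-0.0005,0,0],"spin": 0},
    {"translation": [-0.0005,0,0],"spin": 0},
    {"translation": [-0.0005,0,0],"spin": 0},
  ],
)

```text
time: 10.78
position: [524.3, -55.4, 167.6]
eef_rot: [[0.947, 0.32, 0.001], [0.32, -0.947, 0.0], [0.001, 0.0, -1.0]]
force: [0.4, -0.3, -0.4]
grip_width: 0.343
grip_force: 20.0
```

Run:
```python
from h import *
F=[]
for i in range(6):
    s=bot.get_state();F.append(np.r_[s["force"],s["ft_torque"]]);bot.grab_frame("wrist")
print(np.round(F,2),np.round(np.mean(F,0),2))
```

```text
[[ 0.39 -0.31 -0.44  0.11 -0.14 -0.02]
 [ 0.68  0.21 -0.56  0.05 -0.12 -0.04]
 [ 1.75  0.36 -1.62  0.06 -0.15  0.07]
 [ 1.34  0.16 -0.87  0.13 -0.15  0.06]
 [ 0.98  0.87 -1.97  0.08 -0.19 -0.02]
 [ 0.5   1.27 -0.81  0.13 -0.24 -0.  ]] [ 0.94  0.43 -1.04  0.09 -0.17  0.01]
```

Call:
carry_out(
  deltas=[
    {"translation": [0,0,0.002],"spin": 0},
    {"translation": [0,0,0.004],"spin": 0},
    {"translation": [0,0,0.006],"spin": 0},
    {"translation": [0,0,0.006],"spin": 0},
  ],
)

```text
time: 11.58
position: [524.2, -55.4, 161.3]
eef_rot: [[0.947, 0.32, 0.0], [0.32, -0.947, 0.0], [0.0, 0.0, -1.0]]
force: [1.5, 0.4, -1.4]
grip_width: 0.343
grip_force: 20.0
```

Call:
carry_out(
  deltas=[
    {"translation": [0,0,0.001],"spin": 0},
    {"translation": [0,0,0.002],"spin": 0},
    {"translation": [0,0,0.002],"spin": 0},
  ],
)

```text
time: 11.95
position: [524.2, -55.4, 159.5]
eef_rot: [[0.947, 0.32, 0.0], [0.32, -0.947, 0.0], [0.0, 0.0, -1.0]]
force: [1.8, 0.7, -0.8]
grip_width: 0.338
grip_force: 20.0
```

Call:
carry_out(
  deltas=[
    {"translation": [0,0,0.001],"spin": 0},
    {"translation": [0,0,0.0015],"spin": 0},
    {"translation": [0,0,0.0015],"spin": 0},
  ],
)

```text
time: 12.32
position: [524.2, -55.4, 158.0]
eef_rot: [[0.947, 0.32, 0.0], [0.32, -0.947, 0.0], [0.0, 0.0, -1.0]]
force: [1.9, -0.2, -0.6]
grip_width: 0.342
grip_force: 20.0
```

Call:
carry_out(
  deltas=[
    {"translation": [0,0,0.001],"spin": 0},
    {"translation": [0,0,0.001],"spin": 0},
    {"translation": [0,0,0.001],"spin": 0},
  ],
)

```text
time: 12.7
position: [524.2, -55.4, 157.0]
eef_rot: [[0.947, 0.32, 0.0], [0.32, -0.947, 0.0], [0.0, 0.0, -1.0]]
force: [2.2, 0.2, -0.1]
grip_width: 0.344
grip_force: 20.0
```

Call:
carry_out(
  deltas=[
    {"translation": [0,0,0.001],"spin": 0},
    {"translation": [0,0,0.001],"spin": 0},
    {"translation": [0,0,0.001],"spin": 0},
  ],
)

```text
time: 13.08
position: [524.2, -55.4, 156.1]
eef_rot: [[0.947, 0.32, 0.0], [0.32, -0.947, 0.0], [0.0, 0.0, -1.0]]
force: [2.0, 0.3, 0.8]
grip_width: 0.344
grip_force: 20.0
```

Call:
carry_out(
  deltas=[
    {"translation": [0,0,0.001],"spin": 0},
    {"translation": [0,0,0.001],"spin": 0},
    {"translation": [0,0,0.001],"spin": 0},
  ],
)

```text
time: 13.45
position: [524.3, -55.4, 155.2]
eef_rot: [[0.947, 0.32, 0.0], [0.32, -0.947, 0.0], [0.0, 0.0, -1.0]]
force: [1.8, -0.4, 1.0]
grip_width: 0.342
grip_force: 20.0
```

Call:
carry_out(
  deltas=[
    {"translation": [0,0,0.001],"spin": 0},
    {"translation": [0,0,0.001],"spin": 0},
    {"translation": [0,0,0.001],"spin": 0},
  ],
)

```text
time: 13.82
position: [524.3, -55.5, 154.2]
eef_rot: [[0.947, 0.32, 0.0], [0.32, -0.947, -0.0], [0.0, 0.0, -1.0]]
force: [1.9, 0.5, 3.5]
grip_width: 0.344
grip_force: 20.0
```

Call:
carry_out(
  deltas=[
    {"translation": [0,0,0.0005],"spin": 0},
    {"translation": [0,0,0.001],"spin": 0},
    {"translation": [0,0,0.001],"spin": 0},
  ],
)

```text
time: 14.2
position: [524.3, -55.5, 153.2]
eef_rot: [[0.947, 0.32, 0.001], [0.32, -0.947, 0.0], [0.001, 0.0, -1.0]]
force: [2.0, 0.2, 5.1]
grip_width: 0.345
grip_force: 20.0
```

```bash
cat > ff.py <<'E'
from h import *
F=[]
for i in range(8):
    s=bot.get_state();F.append(np.r_[s["force"],s["ft_torque"],s["position"]]);bot.grab_frame("wrist")
print(np.round(np.mean(F,0),2),np.round(np.std(F,0)[:3],2))
E
python3 ff.py
```

```text
[ 1.8500e+00  5.7000e-01  4.9200e+00  1.8000e-01 -3.6000e-01  6.0000e-02
  5.2432e+02 -5.5470e+01  1.5324e+02] [0.27 0.52 0.38]
```

Call:
carry_out(
  deltas=[
    {"translation": [0,0,0],"spin": 0},
    {"translation": [0,0,0],"spin": 0},
    {"translation": [0,0,0],"spin": 0},
    {"translation": [0,0,0],"spin": 0},
  ],
  gripper=0.65,
)

```text
time: 15.1
position: [523.7, -55.5, 152.7]
eef_rot: [[0.947, 0.32, -0.001], [0.32, -0.947, -0.0], [-0.001, -0.0, -1.0]]
force: [0.0, -0.5, -0.2]
grip_width: 0.631
grip_force: 0.0
```

Call:
carry_out(
  deltas=[
    {"translation": [0,0,-0.01],"spin": 0},
    {"translation": [0,0,-0.03],"spin": 0},
    {"translation": [0,0,-0.06],"spin": 0},
    {"translation": [0,0,-0.08],"spin": 0},
    {"translation": [0,0,-0.08],"spin": 0},
    {"translation": [0,0,-0.08],"spin": 0},
  ],
)

```text
time: 15.85
position: [523.6, -55.4, 232.5]
eef_rot: [[0.947, 0.32, -0.001], [0.32, -0.947, 0.0], [-0.001, -0.0, -1.0]]
force: [0.0, -1.1, -0.6]
grip_width: 0.65
grip_force: 0.0
```

```bash
cat > chk.py <<'E'
from h import *
import sys
s=bot.get_state();print(np.round(s["position"],1),np.round(s["force"],1),round(s["grip_width"],2))
a=np.radians(18.9);ex=np.array([np.cos(a),np.sin(a),0]);ey=np.array([-np.sin(a),np.cos(a),0])
O=np.array([524.3,-55.5,0])
for n in ["wrist","side","scene"]:
    s=bot.get_state();f=bot.grab_frame(n);W=cloud(f,wristT(s,f) if n=="wrist" else None)-O
    x,y,z=W@ex,W@ey,W[...,2]
    if n=="wrist":
        t=(z>165)&(z<205)&(abs(x)<30)&(abs(y)<30)
        if t.sum()>20: print("top",t.sum(),np.percentile(z[t],[5,50,95]).round(1),cv2.minAreaRect(np.c_[x[t&(z>183)],y[t&(z>183)]].astype(np.float32)))
        cv2.imwrite(f"pics/{sys.argv[1]}.png",f["img"])
    else:
        if n=="side":
            T=np.linalg.inv(f["pose"]);fl=192/np.tan(np.radians(f["vertical_fov"])/2);c=T@np.r_[O+[0,0,110],1];u,v=int(fl*c[0]/c[2]+f["cx"]),int(fl*c[1]/c[2]+f["cy"])
            cv2.imwrite(f"pics/{sys.argv[1]}s.png",cv2.resize(f["img"][v-50:v+50,u-50:u+50],(500,500),interpolation=cv2.INTER_CUBIC))
        for lo in range(100,190,15):
            k=(abs(x)<25)&(abs(y)<25)&(z>=lo)&(z<lo+15)
            if k.sum()>3: print(n,lo+7,k.sum(),"x",np.percentile(x[k],[5,50,95]).round(1),"y",np.percentile(y[k],[5,50,95]).round(1),z[k].max().round(1))
E
python3 chk.py rel
```

```text
[523.6 -55.4 232.5] [ 0.  -1.1 -0.6] 0.65
top 1284 [169.2 188.5 190.2] ((0.9656505584716797, -0.16082096099853516), (29.53023338317871, 18.623210906982422), 89.41690063476562)
side 107 30 x [-7.1 -2.5  5.4] y [-3.4 10.5 12.1] 114.9
side 122 31 x [-7.1 -1.5  5.8] y [ 2.8 10.2 12.7] 129.8
side 137 27 x [-6.9 -1.3  6.6] y [-3.1 11.  12.9] 141.6
side 152 44 x [-9.3 -1.5  8.5] y [ 1.5 15.1 17.3] 160.0
side 167 46 x [-9.4 -2.9  7.1] y [-7.4 15.5 18.4] 174.5
side 182 94 x [-9.1 -1.1  8.2] y [-7.6  9.7 16.9] 189.8
scene 107 18 x [-8.9 -4.   5.1] y [-6.4  8.7 11.7] 113.9
scene 122 18 x [-7.3 -3.1  4.7] y [-5.2  9.5 11.6] 128.2
scene 137 12 x [-7.5 -1.2  5.6] y [ 4.  10.9 13.1] 141.0
scene 152 18 x [-9.8 -4.5  4.5] y [-2.5 13.6 17.4] 159.7
scene 167 25 x [-9.8 -3.2  5.2] y [ 0.2 14.5 17.5] 172.6
scene 182 51 x [-10.   -2.6   6.9] y [-8.5  9.6 16.4] 190.0
```

View pics/rels.png

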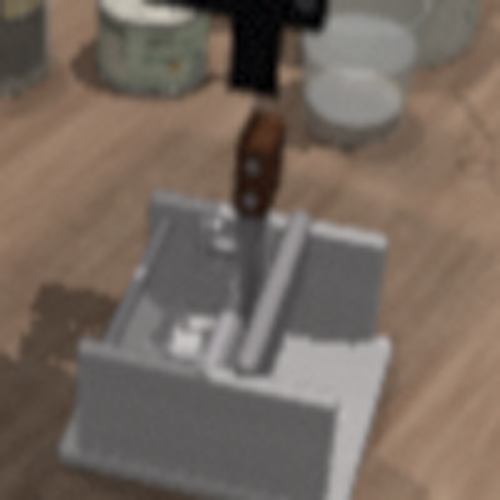

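Call:
carry_out(
  deltas=[
    {"translation": [0.001,0,0.0],"spin": 0},
    {"translation": [0.001,0,0.01],"spin": 0},
    {"translation": [0.001,0,0.01],"spin": 0},
    {"translation": [0.001,0,0.01],"spin": 0},
    {"translation": [0.001,0,0.01],"spin": 0},
    {"translation": [0.001,0,0.01],"spin": 0},
    {"translation": [0.001,0,0.01],"spin": 0},
    {"translation": [0.001,0,0.01],"spin": 0},
    {"translation": [0.001,0,0.01],"spin": 0},
  ],
  gripper=0,
)

```text
time: 17.12
position: [525.1, -55.1, 223.1]
eef_rot: [[0.947, 0.32, 0.0], [0.32, -0.947, 0.0], [0.0, -0.0, -1.0]]
force: [0.4, 0.9, -0.5]
grip_width: 0.006
grip_force: 0.0
```

Call:
carry_out(
  deltas=[
    {"translation": [0,0,0.01],"spin": 0},
    {"translation": [0,0,0.02],"spin": 0},
    {"translation": [0,0,0.028],"spin": 0},
    {"translation": [0,0,0.03],"spin": 0},
    {"translation": [0,0,0.03],"spin": 0},
  ],
)

```text
time: 17.75
position: [525.1, -55.2, 192.9]
eef_rot: [[0.947, 0.32, -0.0], [0.32, -0.947, -0.0], [-0.0, -0.0, -1.0]]
force: [0.6, -0.5, 0.0]
grip_width: 0.004
grip_force: 0.0
```

Call:
carry_out(
  deltas=[
    {"translation": [0,0,0.001],"spin": 0},
    {"translation": [0,0,0.002],"spin": 0},
    {"translation": [0,0,0.002],"spin": 0},
  ],
)

```text
time: 18.12
position: [525.1, -55.2, 191.1]
eef_rot: [[0.947, 0.32, 0.0], [0.32, -0.947, 0.0], [0.0, 0.0, -1.0]]
force: [0.3, -0.1, 1.0]
grip_width: 0.002
grip_force: 0.0
```

Call:
carry_out(
  deltas=[
    {"translation": [0,0,0.001],"spin": 0},
    {"translation": [0,0,0.001],"spin": 0},
    {"translation": [0,0,0.001],"spin": 0},
  ],
)

```text
time: 18.5
position: [525.1, -55.1, 190.1]
eef_rot: [[0.947, 0.32, 0.0], [0.32, -0.947, 0.0], [0.0, -0.0, -1.0]]
force: [0.2, 0.0, 1.3]
grip_width: 0.004
grip_force: 0.0
```

Call:
carry_out(
  deltas=[
    {"translation": [0,0,0.001],"spin": 0},
    {"translation": [0,0,0.001],"spin": 0},
    {"translation": [0,0,0.001],"spin": 0},
  ],
)

```text
time: 18.88
position: [525.3, -55.2, 189.3]
eef_rot: [[0.947, 0.32, 0.001], [0.32, -0.947, 0.0], [0.001, 0.0, -1.0]]
force: [0.9, -0.8, 2.0]
grip_width: 0.008
grip_force: 1.0
```

Call:
carry_out(
  deltas=[
    {"translation": [0,0,0.0005],"spin": 0},
    {"translation": [0,0,0.0005],"spin": 0},
    {"translation": [0,0,0.0005],"spin": 0},
  ],
)

```text
time: 19.25
position: [525.3, -55.2, 188.9]
eef_rot: [[0.947, 0.32, 0.001], [0.32, -0.947, 0.0], [0.001, 0.0, -1.0]]
force: [-1.0, -0.2, 5.1]
grip_width: 0.007
grip_force: 2.4
```

```bash
python3 ff.py
```

```text
[-7.7000e-01  9.0000e-02  5.2500e+00 -0.0000e+00  1.7000e-01 -1.0000e-02
  5.2527e+02 -5.5150e+01  1.8876e+02] [0.28 0.4  0.36]
```

Call:
carry_out(
  deltas=[
    {"translation": [0,0,-0.002],"spin": 0},
    {"translation": [0,0,-0.015],"spin": 0},
    {"translation": [0,0,-0.045],"spin": 0},
    {"translation": [0,0,-0.06],"spin": 0},
    {"translation": [0,0,-0.06],"spin": 0},
    {"translation": [0,0,-0.06],"spin": 0},
  ],
)

```text
time: 20.4
position: [524.4, -55.1, 247.7]
eef_rot: [[0.947, 0.32, -0.002], [0.32, -0.947, 0.0], [-0.001, -0.001, -1.0]]
force: [-0.0, -0.6, -0.7]
grip_width: 0.009
grip_force: 0.0
```

```bash
python3 chk.py fin
```

```text
[524.4 -55.1 247.7] [-0.  -0.6 -0.7] 0.01
top 1101 [169.7 188.  189.5] ((0.9734830856323242, -0.08951854705810547), (30.071638107299805, 18.33538818359375), 89.2117919921875)
side 107 31 x [-6.9 -2.7  4.8] y [-4.8 10.6 12.4] 114.8
side 122 31 x [-7.  -1.8  5.7] y [ 2.3 11.  13.1] 129.9
side 137 28 x [-6.9 -1.2  6.3] y [-3.5 11.2 14.3] 144.7
side 152 43 x [-9.5 -1.6  8.8] y [ 0.  15.1 16.9] 159.9
side 167 47 x [-9.4 -4.1  6.8] y [-6.7 15.2 18.3] 175.0
side 182 91 x [-9.  -1.6  7.5] y [-8.2 10.1 17. ] 188.8
scene 107 22 x [-16.8  -6.3   4.2] y [-18.8   7.8  12.1] 114.8
scene 122 19 x [-7.5 -1.5  5.6] y [-4.2  8.7 11.5] 130.0
scene 137 9 x [-7.3 -1.4  4.4] y [ 8.4 10.2 11.5] 140.3
scene 152 19 x [-9.8 -2.2  5.1] y [-1.8 15.  17.6] 159.9
scene 167 24 x [-10.   -4.1   5.7] y [-0.2 14.6 17.6] 174.9
scene 182 56 x [-9.6 -1.7  6.9] y [-11.1   6.1  17.4] 189.2
```

View pics/fins.png

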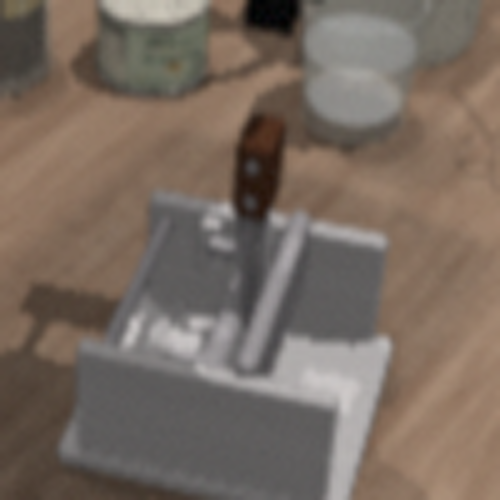

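The gauge stands upright at mid-gap with its flat face vertical on the plate. The push on top sank it about half a millimetre and nothing is touching it.

```bash
python3 -c "
from rig import bot
print(bot.sign_off())"
```

```text
the job is handed in; nothing more can be done
None
```

The taper gauge is standing upright by itself near the middle of the slicer gap, flat face to the plate, pressed home with about 5 N; the job took about 21 s, the other things weren't touched, and it is handed in.

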